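# Index the tube carousel by one notch

### The arm

A 6-joint arm with a two-finger parallel gripper is mounted at the origin on the work surface. World frame = base frame: x ahead of the robot, y to its left, z up, the work surface at z = 0. Lengths are in m, angles in rad, forces in N, time in s.
With the tool pointing down it reaches from about 0.225 to 0.875 m from the base axis. Payload 3.4 kg.
Tool frame: the origin (TCP) lies on the centre line of the jaws, within the pads' length; the fingertips stand 17 mm ahead of it and the grasp point (between the pads) lies 2 mm behind it (manip.finger_overhang is the distance from the TCP to the fingertips, in m); y points along the fingers, x is the direction in which the jaws open and shut, and the axes are right-handed (so a half turn about y gives the same grasp; the last joint's range is limited). The gripper opens to 85 mm and grips with 20 to 120 N. Pads are 22 mm wide; open, the fingers measure 114 mm over their backs; the gripper's body (76 mm by 85 mm) begins 54 mm behind the grasp point. The pads swing forward as they close: fully open they stand 13 mm farther back than shut.
Start: joints at [-1.461, 0.276, 1.505, -0, 1.361, -0.121], TCP at [0.132, -0.56, 0.248] pointing down, gripper open.
Joint ranges: [-2.89, 2.89], [-0.75, 2.08], [0.22, 2.7], [-1.18, 4.32], [0.11, 2.71], [-2.7, 2.7]. Speed limits (rad/s): [2.57, 2.57, 3.14, 3.14, 3.14, 3.14].

### API

Orientations are given as a unit quaternion [w, x, y, z].
In Python, from rig import manip gives the robot as it stands.
- The arm moves only by the tool arm_command, never from a script. Its argument "commands" is a list of rows, each a list of 3 entries, a list of its own where there are three numbers: the finger opening in cm, from 0 to 8.54, then the shift along the world's x, y, z in cm, then the turn about the world's z in rad. A call has 1 to 12 rows; each row shifts and turns the commanded pose from where the row before left it; what a row does not reach is not made up. A row lasts 1/10 s, in which the tool goes at most 50 mm and 8.59 degrees, less where a joint would pass 70% of its speed; a pose out of reach is approached as far as the arm can. A call with a gripper value outside its range is refused whole. The fingers move at their own pace and stop on an object; "grip_force" is the grip in N (left out, the last holds). Time passes only in rows, so rows that do not move let the fingers close. It gives the time, the measured TCP pose, the force and the opening at its end, in the units of the state.
- manip.get_state(): the state, without advancing time (a new reading comes with each control period).
- manip.get_image(name): name is "side" or "top"; returns a dict with "pixels" (400x640x3 uint8, red, green, blue), "range_z" (400x640 float32, m along the optical axis (not along the pixel's ray), 0 where there is no reading), "intrinsics" (3x3 intrinsics, pixels), "k1" (the pictures are not rectified: a ray, as slopes to the right and down, at radius r is drawn at 1 + k1 r^2 times it, then the intrinsics apply), "R" (3x3) and "t" (3): a world point X has camera coordinates R X + t. Camera axes: x right, y down, z forward; pixel columns grow to the right and rows downward; lengths in m; the calibration is good to about 2 mm. A picture is of the moment at which its call begins.
- manip.sign_off(): hands the job in, once; it reports no verdict.
The state is a dict: "clock": time; "qpos": joint angles; "qd": joint speeds; "effort": joint torques, N m; "position": TCP position; "ee_rot": TCP orientation; "contact_force": force on the tool from outside, world axes, zero at the start; "moment": the same for the moment, N m; "width": finger opening in m.
Only numpy, scipy, OpenCV 4.12 (cv2) and the standard library are available. Lean on these libraries where they do the work, as an engineer would, in place of code of your own. Each camera call takes 0.05 s, during which the arm holds its last target.

### The job

Bring the next tube under the sampling needle: with the fingertips, press down the cup of the carousel's spring plunger and, keeping it down, swing it round anticlockwise (seen from above) to the next notch, then let it spring fully up so that the carousel is locked there. Go one notch only, do not touch the glass tubes, and leave the other things on the bench where they stand.

Things in the scene. Friction and masses are not known exactly. Their poses are not given: they have to be found in the camera images.
- carousel (a joint): turning of the round aluminium platter about its vertical axis, rad: 0 in the notch where it starts, growing anticlockwise seen from above. Six notches, pi/3 apart: the next one anticlockwise is at +1.047. The pin has 1.5 mm of play (0.012 rad) to each side in a notch. Light bearing drag (0.1 N m), no spring: it stays where it is left.
- plunger (a joint): how far the sprung plunger is pressed down, m: 0 right up, 0.015 at its stop. The spring takes 4 N to start, 9 N at the stop. Pressed 0.009 or more, its pin is below the notched ring and the platter turns freely; less, in a notch, it is locked. Let up between notches, the pin rubs under the ring and stays 0.009 down until turned to a notch, where it springs up.
- cup_floor (a point): centre of the floor of the plunger's cup, the surface to press: 90 mm above the bench when up; moves with plunger and platter. The cup: a round black dished cap open to the top, 56 mm outside, 48 mm inside, rim 6 mm above its floor, on a stem at the end of a short arm of the platter, 160 mm from the axis. It goes 60 degrees round, on the carousel's robot side.
- carousel_axis (a point): the point on the platter's vertical axis at the top of its hub, 77 mm above the bench
- index_base: fixed dark grey base, 300 mm across, with a notched steel ring (286 mm across, top 48 mm above the bench) round the 210 mm platter; origin at the bench on the axis. Its own +x side (away from the robot, give or take 35 degrees) carries a post 172 mm from the axis, with a thin sampling needle on a bracket over the tubes, 124 to 181 mm above the bench.
- tubes: the six capped glass tubes on the platter, each 17 mm across, standing 75 mm from the axis every 60 degrees (one stands under the needle), their tops 105 mm above the bench; origin on the axis at the bench; they turn with the platter
- vial: bystander beside the carousel: a small capped glass jar, 28 mm wide, 60 mm tall; origin at the centre of its underside
- pestle: bystander beside the carousel, on the other side: a white porcelain pestle standing on its head, 38 mm wide, 112 mm tall; origin at the centre of its underside
- beaker: bystander on the bench: an empty glass beaker, 70 mm wide, 95 mm tall; origin at the centre of its underside
- mortar: bystander on the bench: a white porcelain mortar, 110 mm wide, 55 mm tall; origin at the centre of its underside
- foil_beaker: bystander on the bench: a foil-covered glass beaker, 74 mm wide, 99 mm tall; origin at the centre of its underside
- reagent_jar: bystander on the bench: a capped jar, 60 mm wide, 90 mm tall; origin at the centre of its underside
- tweezers: bystander on the bench: steel tweezers lying flat, 120 mm long; origin at the centre of its underside

How it is judged:
By the outcome, as a careful person would: the job done as asked, in the order asked, and still so for the second after the job is handed in, with the robot touching nothing.
It also fails if it takes over 38 s, if anything falls off the work surface, if the arm or the gripper's body presses on something with over 40 N, if the wrist force passes 120 N, or if a joint passes its speed limit or range.

## Working session

There is one attempt and no reset: what is moved stays moved. The work goes in short steps, Python scripts to look and compute and a tool call to move; the robot and the scene stay as the last step left them, time stands still between calls to the robot, and variables do not carry over. Pictures are saved under pics/ and viewed, and the job is handed in when it is done.

Besides the shell and the picture viewer there is one more tool, called after "Call:" in YAML: its name, and indented under it one key for each argument. arm_command: Moves the arm, as the interface text tells. Its arguments: {"type":"object","properties":{"commands":{"type":"array"},"grip_force":{"type":"number"}},"required":["commands"]}

```bash
mkdir -p pics
cat > h.py <<'E'
from rig import manip
import numpy as np, cv2
def grab(n,f):
    d=manip.get_image(n); cv2.imwrite(f'pics/{f}.png',d['pixels'][:,:,::-1]); np.savez(f'pics/{f}.npz',**d); return d
def world(d,u,v,z=None,plane=None):
    K=d['intrinsics'];k=float(d['k1'])
    a=np.array([(u-K[0,2])/K[0,0],(v-K[1,2])/K[1,1]]);s=a.copy()
    for _ in range(20): s=a/(1+k*(s@s))
    r=np.array([s[0],s[1],1.]);R=d['R'];t=d['t']
    c=-R.T@t; w=R.T@r
    if plane is not None: return c+w*(plane-c[2])/w[2]
    if z is None: z=d['range_z'][int(round(v)),int(round(u))]
    return c+w*z
def pix(d,X):
    K=d['intrinsics'];k=float(d['k1']);p=d['R']@np.array(X)+d['t'];s=p[:2]/p[2];s=s*(1+k*(s@s));return K[0,0]*s[0]+K[0,2],K[1,1]*s[1]+K[1,2]
E
python3 - <<'E'
from h import *
for n in('top','side'):
    d=grab(n,n+'0'); print(n,-d['R'].T@d['t'],d['k1'],d['intrinsics'][0])
print(manip.get_state())
E
```

```text
top [ 0.33121493 -0.01400764  1.34620886] -0.10598084559475748 [469.92891896   0.         314.46324403]
side [0.45486877 0.78879944 0.8237233 ] 0.009658275174171178 [395.85994643   0.         315.16697119]
{'clock': 0.1, 'qpos': array([-1.46101158e+00,  2.76525152e-01,  1.50600452e+00, -1.72619749e-06,
        1.36071725e+00, -1.21016567e-01]), 'qd': array([-1.55755523e-03, -1.19790133e-03, -1.53439096e-03, -2.12832832e-05,
       -4.20184781e-04, -1.39345556e-04]), 'effort': array([ 1.22460828e-03, -4.17699766e+01, -2.46404958e+01, -2.37753147e-04,
        5.76964463e-03, -1.17920658e-05]), 'position': array([ 0.13147109, -0.5593077 ,  0.24753077]), 'ee_rot': array([ 0.55466206, -0.55383114,  0.43951343, -0.43869011]), 'contact_force': array([-0.49297777, -0.1425386 ,  0.52213816]), 'moment': array([-0.03148371, -0.04308209, -0.01962975]), 'width': 0.08536689388067879}
```

View pics/top0.png

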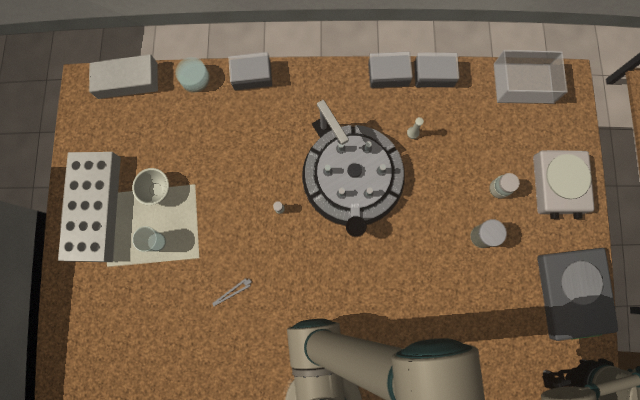

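View pics/side0.png

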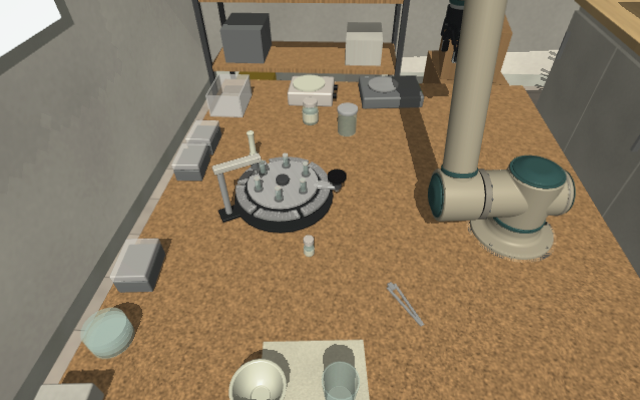

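Run:
```python
import cv2
a=cv2.imread('pics/top0.png')[95:255,265:455];cv2.imwrite('pics/topc.png',cv2.resize(a,None,fx=4,fy=4,interpolation=cv2.INTER_CUBIC)[:600])
a=cv2.imread('pics/side0.png')[120:260,210:370];cv2.imwrite('pics/sidec.png',cv2.resize(a,None,fx=4,fy=4,interpolation=cv2.INTER_CUBIC))
```

```text
(no output)
```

View pics/topc.png

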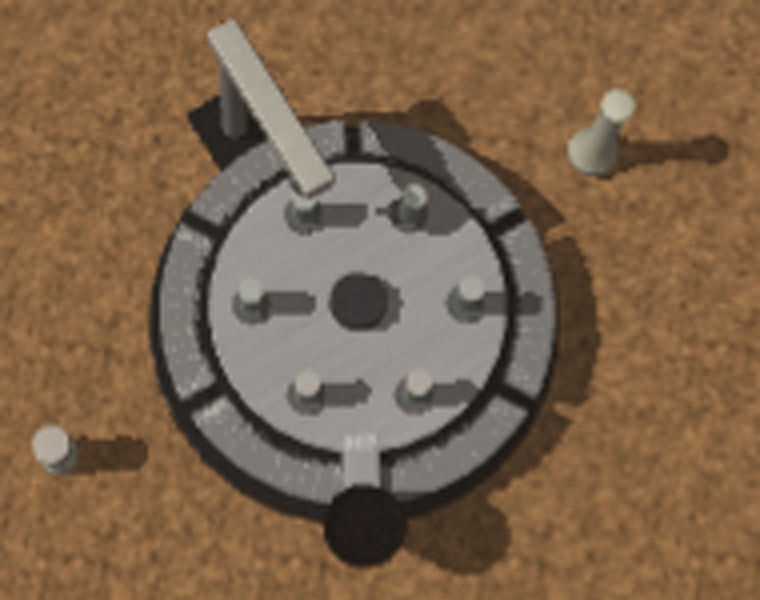

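View pics/sidec.png

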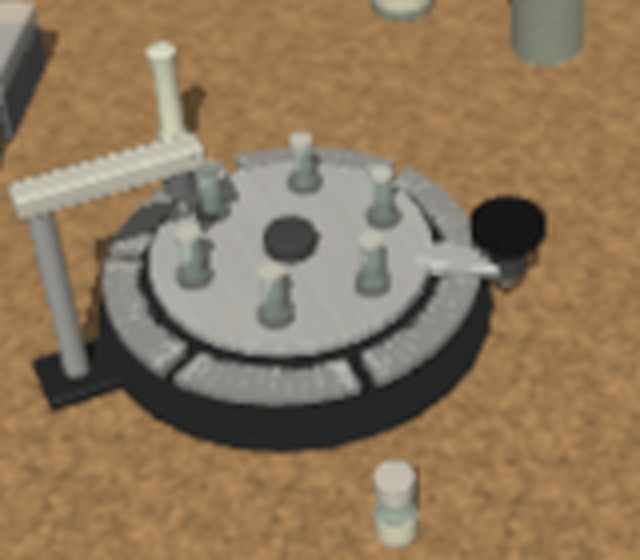

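Run:
```python
from h import *
T=dict(np.load('pics/top0.npz'));S=dict(np.load('pics/side0.npz'))
c=lambda x,y,ox,oy:((x+.5)/4-.5+ox,(y+.5)/4-.5+oy)
tops=[world(T,*c(359,301,265,95),plane=.077),world(T,*c(365,525,265,95),plane=.096)]
caps=[world(T,*c(*p,265,95),plane=.105) for p in [(250,292),(308,384),(420,382),(472,288),(414,195)]]
sd=[world(S,*c(290,239,210,120),plane=.077),world(S,*c(508,227,210,120),plane=.096)]
scap=[world(S,*c(*p,210,120),plane=.105) for p in [(301,140),(381,175),(372,238),(272,270),(189,232)]]
np.set_printoptions(precision=4,suppress=True)
print('top',tops,'\nside',sd)
def fit(P):
    P=np.array(P)[:,:2];A=np.c_[2*P,np.ones(len(P))];s=np.linalg.lstsq(A,(P**2).sum(1),rcond=None)[0];return s[:2],np.sqrt(s[2]+s[:2]@s[:2])
print(fit(caps),fit(scap));
for C,P in((tops[0],caps),(sd[0],scap)): print([np.degrees(np.arctan2(*(p-C)[1::-1]))%60 for p in P])
for C,B in(tops,sd):
    v=(B-C)[:2];print(np.hypot(*v),np.degrees(np.arctan2(v[1],v[0])))
# rim mask by dark from depth
for n,d in(('T',T),('S',S)):
    h,w=d['range_z'].shape;g=d['pixels'].max(2)
    pts=[]
    for v in range(h):
        for u in range(w):
            z=d['range_z'][v,u]
            if z>0:
                X=world(d,u,v,z) if (n=='T' and 330<u<380 and 200<v<250) or (n=='S' and 320<u<355 and 160<v<200) else None
                if X is not None and X[2]>.08 and g[v,u]<70: pts.append(X)
    P=np.array(pts);print(n,len(P),P.min(0),P.max(0),P.mean(0))
for nm,uv in dict(vial=(53,445),pestle=(618,105)).items(): print(nm,world(T,*c(*uv,265,95),plane=.06 if nm=='vial' else .112))
```

```text
top [array([ 0.6444, -0.0861,  0.077 ]), array([ 0.4858, -0.0873,  0.096 ])] 
side [array([ 0.6435, -0.0775,  0.077 ]), array([ 0.4851, -0.0787,  0.096 ])]
(array([ 0.6462, -0.086 ]), np.float64(0.07546916041073153)) (array([ 0.6448, -0.0853]), np.float64(0.07407886597124111))
[np.float64(30.298806666383854), np.float64(30.350841424048866), np.float64(31.594228021875807), np.float64(31.52281208590783), np.float64(31.328386961950557)]
[np.float64(31.229195404866843), np.float64(34.6480224616289), np.float64(36.76747774868011), np.float64(29.648925641334742), np.float64(24.36648950822111)]
0.15860759524824414 -179.56432998539393
0.15838158031388805 -179.55810754361292
T 330 [ 0.458  -0.1145  0.0829] [ 0.5124 -0.0607  0.1013] [ 0.486  -0.0873  0.0906]
S 230 [ 0.4609 -0.1147  0.082 ] [ 0.5107 -0.0566  0.098 ] [ 0.4857 -0.0848  0.0905]
vial [0.5464 0.1267 0.06  ]
pestle [ 0.7744 -0.2644  0.112 ]
```

Call:
arm_command:
  commands:
    - [0,[1.8,2.3,0],0]
    - [0,[1.8,2.3,0],0]
    - [0,[1.8,2.3,0],0]
    - [0,[1.8,2.3,0],0]
    - [0,[1.8,2.3,0],0]
    - [0,[1.8,2.3,0],0]
    - [0,[1.8,2.3,0],0]
    - [0,[1.8,2.3,0],0]
    - [0,[1.8,2.3,0],0]
    - [0,[1.8,2.3,0],0]
    - [0,[1.8,2.3,0],0]
    - [0,[1.8,2.3,0],0]
  grip_force: 60

```text
clock: 1.3
position: [0.3479, -0.2826, 0.248]
ee_rot: [0.554, -0.554, 0.439, -0.439]
contact_force: [0.7, -0.4, 0.6]
width: -0.0001
```

Call:
arm_command:
  commands:
    - [0,[1.8,2.5,-1],0]
    - [0,[1.8,2.5,-1],0]
    - [0,[1.8,2.5,-1],0]
    - [0,[1.8,2.5,-1],0]
    - [0,[1.8,2.5,-1],0]
    - [0,[1.8,2.5,-1],0]
    - [0,[1.8,2.4,-1],0]
    - [0,[1.2,2.2,-1],0]
    - [0,[0,0,0],0]
    - [0,[0,0,0],0]

```text
clock: 2.3
position: [0.4852, -0.0875, 0.1679]
ee_rot: [-0.554, 0.555, -0.439, 0.438]
contact_force: [0.5, 0.4, -0.1]
width: -0.0002
```

Run:
```python
from h import *
from scipy.spatial.transform import Rotation as R
s=manip.get_state();print({k:np.round(v,4) for k,v in s.items()},manip.finger_overhang)
q=s['ee_rot'];print(R.from_quat([*q[1:],q[0]]).as_matrix().round(3))
for n in('top','side'):
    d=grab(n,n+'1')
    u,v=map(int,pix(d,[.486,-.087,.1]))
    a=d['pixels'][max(v-60,0):v+60,u-70:u+70,::-1];cv2.imwrite(f'pics/{n}1c.png',cv2.resize(a,None,fx=5,fy=5,interpolation=cv2.INTER_CUBIC)); print(u,v)
```

```text
{'clock': np.float64(2.3), 'qpos': array([-3.1920e-01,  2.1600e-01,  1.8018e+00, -8.0000e-04,  1.1252e+00,
        1.0195e+00]), 'qd': array([-0.0262, -0.0152, -0.0055, -0.0044,  0.0001,  0.0001]), 'effort': array([ 7.33100e-01, -3.46955e+01, -2.16291e+01,  9.15000e-02,
       -3.00000e-04,  1.26000e-02]), 'position': array([ 0.4852, -0.0875,  0.1679]), 'ee_rot': array([-0.5542,  0.555 , -0.439 ,  0.4383]), 'contact_force': array([ 0.5435,  0.3718, -0.1389]), 'moment': array([ 0.0154, -0.0221,  0.0144]), 'width': np.float64(-0.0002)} 0.017
[[ 0.23  -0.002  0.973]
 [-0.973 -0.     0.23 ]
 [-0.    -1.    -0.002]]
355 225
336 173
```

View pics/side1c.png

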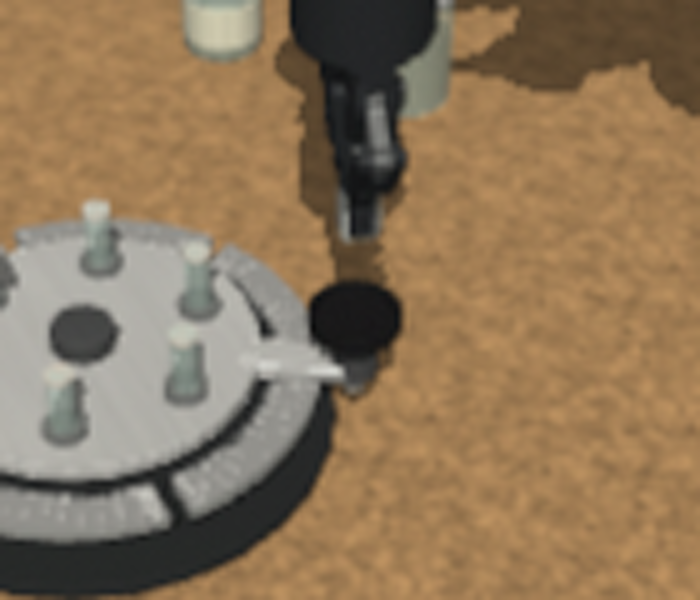

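View pics/top1c.png

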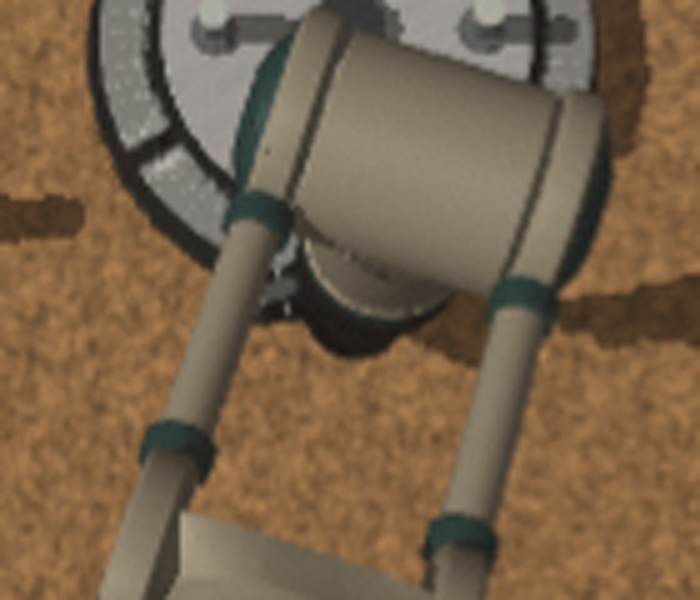

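Call:
arm_command:
  commands:
    - [0,[0,0,-1.2],0]
    - [0,[0,0,-1.2],0]
    - [0,[0,0,-1.2],0]
    - [0,[0,0,-1.0],0]
    - [0,[0,0,-0.8],0]
    - [0,[0,0,-0.2],0]
    - [0,[0,0,-0.2],0]
    - [0,[0,0,-0.2],0]
    - [0,[0,0,0],0]
    - [0,[0,0,0],0]

```text
clock: 3.4
position: [0.4858, -0.0878, 0.1086]
ee_rot: [0.554, -0.554, 0.439, -0.439]
contact_force: [0.7, 0.5, 0.3]
width: 0.0001
```

Call:
arm_command:
  commands:
    - [0,[0,0,-0.2],0]
    - [0,[0,0,-0.2],0]
    - [0,[0,0,0],0]

```text
clock: 3.7
position: [0.486, -0.0879, 0.1047]
ee_rot: [0.554, -0.554, 0.439, -0.44]
contact_force: [0.1, 0.3, 4.8]
width: 0.0001
```

Call:
arm_command:
  commands:
    - [0,[0,0,-0.2],0]
    - [0,[0,0,-0.2],0]
    - [0,[0,0,-0.2],0]
    - [0,[0,0,-0.2],0]
    - [0,[0,0,0],0]
    - [0,[0,0,0],0]

```text
clock: 4.3
position: [0.486, -0.0879, 0.0971]
ee_rot: [0.554, -0.554, 0.439, -0.44]
contact_force: [-0.3, -0.2, 7.1]
width: 0.0
```

Run:
```python
import numpy as np
C=np.array([.6455,-.0857]);P=np.array([.486,-.0879])-C;a0=np.arctan2(P[1],P[0]);r=.160
print(np.hypot(*P),np.degrees(a0))
a=a0+np.linspace(0,np.pi/3,25);Q=np.c_[np.cos(a),np.sin(a)]*np.hypot(*P)*100
cum=np.round(Q-Q[0],2);print(np.diff(cum,axis=0).round(2).tolist(),cum[-1]/100+[.486,-.0879])
```

```text
0.1595151716922249 -179.2097634975708
[[0.02, -0.7], [0.06, -0.69], [0.09, -0.69], [0.11, -0.69], [0.15, -0.68], [0.17, -0.67], [0.2, -0.67], [0.24, -0.65], [0.26, -0.65], [0.29, -0.63], [0.31, -0.62], [0.35, -0.61], [0.37, -0.59], [0.39, -0.57], [0.42, -0.55], [0.44, -0.54], [0.47, -0.52], [0.49, -0.49], [0.51, -0.48], [0.53, -0.45], [0.54, -0.43], [0.57, -0.4], [0.59, -0.38], [0.6, -0.35]] [ 0.5677 -0.2249]
```

Call:
arm_command:
  commands:
    - [0,[0,0,-0.15],0]
    - [0,[0,0,-0.15],0]
    - [0,[0,0,0],0]

```text
clock: 4.6
position: [0.486, -0.0879, 0.0941]
ee_rot: [0.554, -0.554, 0.439, -0.44]
contact_force: [-1.1, 0.2, 7.4]
width: -0.0003
```

Call:
arm_command:
  commands:
    - [0,[0.02,-0.7,0],0.0436]
    - [0,[0.06,-0.69,0],0.0436]
    - [0,[0.09,-0.69,0],0.0436]
    - [0,[0.11,-0.69,0],0.0436]
    - [0,[0,0,0],0]

```text
clock: 5.1
position: [0.4888, -0.1167, 0.0943]
ee_rot: [-0.59, 0.591, -0.388, 0.39]
contact_force: [-1.2, -1.4, 8.3]
width: -0.0001
```

Run:
```python
from h import *
d=grab('side','side2')
cv2.imwrite('pics/side2c.png',cv2.resize(d['pixels'][120:260,210:370,::-1],None,fx=4,fy=4,interpolation=cv2.INTER_CUBIC))
```

```text
(no output)
```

View pics/side2c.png

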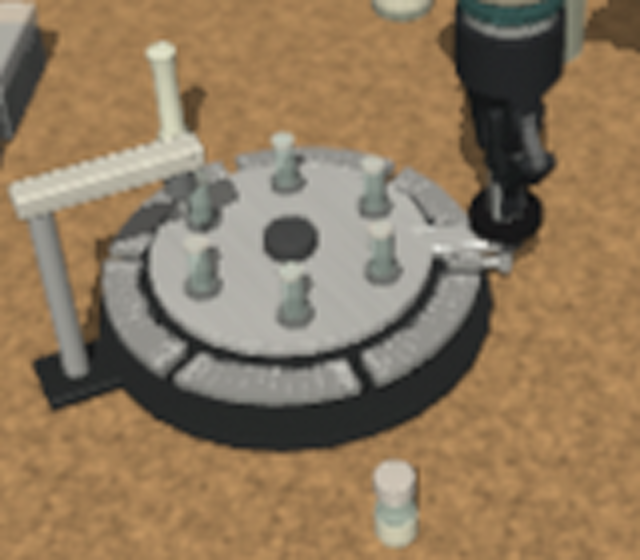

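The tubes have turned about 10°, and the cup moved with the fingertips (cup centre about (505,215) in the crop). I'll carry on with the swing.

Call:
arm_command:
  commands:
    - [0,[0.15,-0.68,0],0.0436]
    - [0,[0.17,-0.67,0],0.0436]
    - [0,[0.2,-0.67,0],0.0436]
    - [0,[0.24,-0.65,0],0.0436]
    - [0,[0.26,-0.65,0],0.0436]
    - [0,[0.29,-0.63,0],0.0436]
    - [0,[0.31,-0.62,0],0.0436]
    - [0,[0.35,-0.61,0],0.0436]
    - [0,[0.37,-0.59,0],0.0436]
    - [0,[0.39,-0.57,0],0.0436]
    - [0,[0,0,0],0]

```text
clock: 6.25
position: [0.5164, -0.1807, 0.0944]
ee_rot: [-0.66, 0.661, -0.251, 0.253]
contact_force: [-1.2, -2.7, 8.1]
width: -0.0
```

Call:
arm_command:
  commands:
    - [0,[0.42,-0.55,0],0.0436]
    - [0,[0.44,-0.54,0],0.0436]
    - [0,[0.47,-0.52,0],0.0436]
    - [0,[0.49,-0.49,0],0.0436]
    - [0,[0.51,-0.48,0],0.0436]
    - [0,[0.53,-0.45,0],0.0436]
    - [0,[0.54,-0.43,0],0.0436]
    - [0,[0.57,-0.4,0],0.0436]
    - [0,[0,0,0],0]
    - [0,[0,0,0],0]

```text
clock: 7.25
position: [0.5563, -0.2193, 0.0947]
ee_rot: [-0.693, 0.695, -0.133, 0.135]
contact_force: [-1.9, -3.0, 7.6]
width: -0.0001
```

Run:
```python
from h import *
d=grab('side','side3')
cv2.imwrite('pics/side3c.png',cv2.resize(d['pixels'][120:260,210:370,::-1],None,fx=4,fy=4,interpolation=cv2.INTER_CUBIC))
d=grab('top','top3')
cv2.imwrite('pics/top3c.png',cv2.resize(d['pixels'][105:255,265:455,::-1],None,fx=4,fy=4,interpolation=cv2.INTER_CUBIC))
```

```text
(no output)
```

View pics/side3c.png

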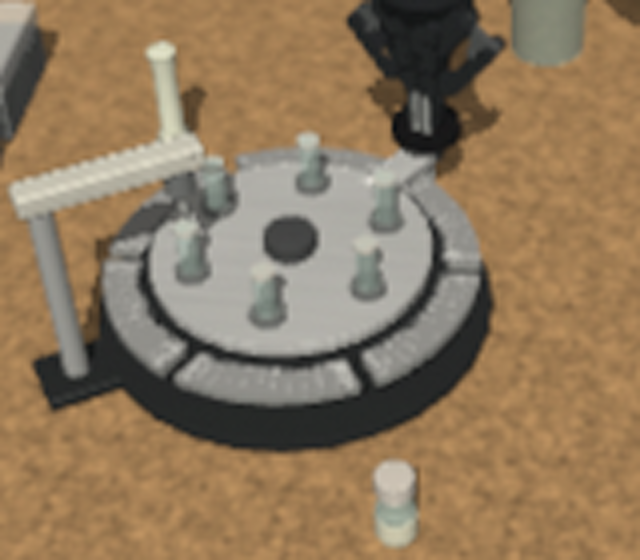

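View pics/top3c.png

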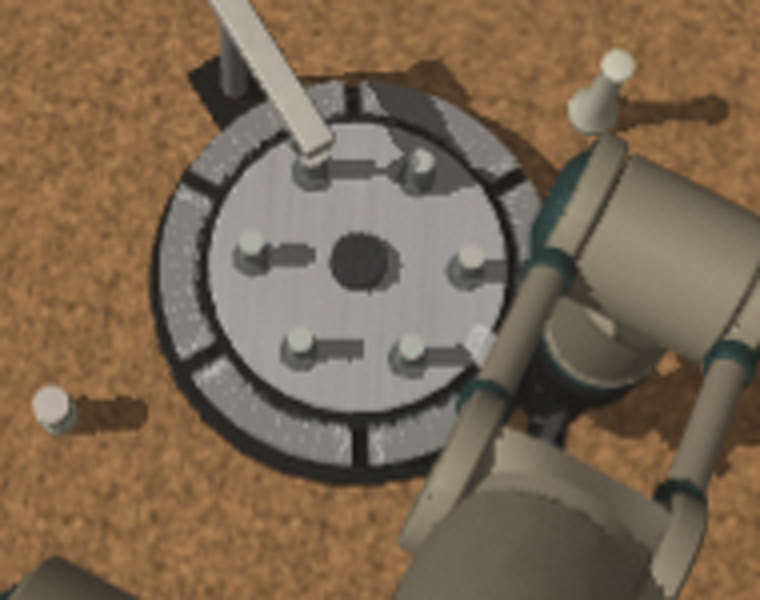

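```bash
cat > ang.py <<'E'
from h import *
import sys
from scipy.optimize import minimize_scalar
A=np.array([.6455,-.0857])
def warp(d,z):
    # overhead ortho map 0.5mm of platter plane z
    g=np.arange(-.11,.1101,.0005);X,Y=np.meshgrid(g,g)
    W=np.stack([A[0]+X,A[1]+Y,np.full_like(X,z)],-1)
    P=W@d['R'].T+d['t'];s=P[...,:2]/P[...,2:];s=s*(1+float(d['k1'])*(s**2).sum(-1,keepdims=True))
    K=d['intrinsics'];u=(K[0,0]*s[...,0]+K[0,2]).astype('f4');v=(K[1,1]*s[...,1]+K[1,2]).astype('f4')
    im=cv2.cvtColor(d['pixels'],cv2.COLOR_RGB2GRAY)
    return cv2.remap(im,u,v,cv2.INTER_CUBIC)
E
python3 - <<'E'
from ang import *
T=dict(np.load('pics/top3.npz'));T0=dict(np.load('pics/top0.npz'))
for n,d in(('0',T0),('3',T)):
    a=warp(d,.105); cv2.imwrite(f'pics/w{n}.png',a)
c=lambda x,y,oy:((x+.5)/4-.5+265,(y+.5)/4-.5+oy)
p0=[(250,292),(308,384),(420,382),(472,288),(414,195)]
p3=[(250,243),(300,340),(412,345),(472,258),(423,160)]
C=np.array([.6461,-.0858])
f=lambda P,oy:[np.degrees(np.arctan2(*(world(T,*c(*p,oy),plane=.105)[:2]-C)[::-1]))%60 for p in P]
a,b=f(p0,95),f(p3,105);print(a,b,np.mean(a),np.mean(b))
E
python3 -c "
import cv2,numpy as np
a=[cv2.imread(f'pics/w{n}.png') for n in '03'];cv2.imwrite('pics/w03.png',cv2.resize(np.hstack(a),(800,400)))"
```

```text
[np.float64(31.619025879080013), np.float64(31.199799938623983), np.float64(31.09897608593249), np.float64(30.203370870678924), np.float64(30.503520544154277)] [np.float64(26.820921911371045), np.float64(26.63065885600878), np.float64(26.733648185198547), np.float64(24.907666684902452), np.float64(25.170655369850003)] 30.92493866369394 26.052710201466162
```

View pics/w03.png

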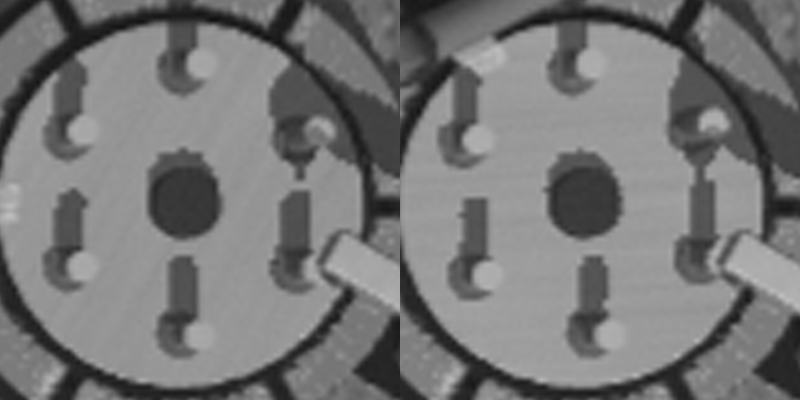

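Call:
arm_command:
  commands:
    - [0,[0.59,-0.38,0],0.0436]
    - [0,[0.6,-0.35,0],0.0436]
    - [0,[0,0,0],0]
    - [0,[0,0,0],0]
    - [0,[0,0,0],0]

```text
clock: 7.85
position: [0.5683, -0.2266, 0.0949]
ee_rot: [-0.698, 0.701, -0.102, 0.105]
contact_force: [-0.7, -1.9, 7.4]
width: -0.0001
```

Run:
```python
from ang import *
T=grab('top','top4');T0=dict(np.load('pics/top0.npz'))
cv2.imwrite('pics/w4.png',cv2.resize(np.hstack([warp(T0,.105),warp(T,.105)]),(800,400)))
cv2.imwrite('pics/top4c.png',cv2.resize(T['pixels'][105:255,265:455,::-1],None,fx=4,fy=4,interpolation=cv2.INTER_CUBIC))
s=manip.get_state();p=s['position'];print(p,np.degrees(np.arctan2(p[1]+.0857,p[0]-.6455))%360)
# cap centres by intensity-difference cross-correlation: compare cap patches via template in T0 (same static slots)
a,b=warp(T0,.105),warp(T,.105);m=(a.shape[0]-1)/2
C=np.array([.6461,-.0858]);c0=(C-A)/.0005+m
for k in range(6):
    th=np.radians(30.9+60*k);u=c0+150*np.array([np.cos(th),np.sin(th)]);u=u.astype(int)
    t=a[u[1]-14:u[1]+15,u[0]-14:u[0]+15];w=b[u[1]-28:u[1]+29,u[0]-28:u[0]+29]
    r=cv2.matchTemplate(w,t,cv2.TM_CCOEFF_NORMED);_,v,_,l=cv2.minMaxLoc(r)
    o=np.array(l)-14; tang=np.array([-np.sin(th),np.cos(th)])
    print(k,v.__round__(2),o*.5,'mm; deg',np.degrees(o@tang/150).round(2))
```

```text
[ 0.56831277 -0.2266102   0.09492729] 241.2871287637813
0 0.99 [0. 0.] mm; deg 0.0
1 0.98 [-1.  0.] mm; deg 0.76
2 0.97 [-0.5 -1. ] mm; deg 0.85
3 0.96 [ 0.5 -0.5] mm; deg 0.52
4 0.95 [1.5 0.5] mm; deg 1.15
5 0.96 [0. 0.] mm; deg 0.0
```

View pics/top4c.png

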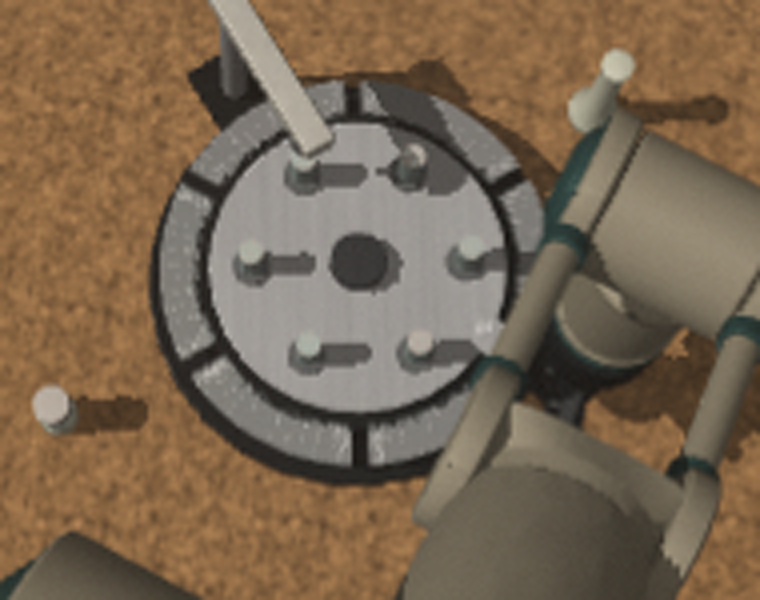

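Swing is about 60.5° by both the fingertip path and the tube comparison, so I'll back off 1 mm. Then I'll let up while still in the cup and read the force.

Call:
arm_command:
  commands:
    - [0,[-0.05,0.03,0],0]
    - [0,[-0.05,0.03,0],0]
    - [0,[0,0,0],0]
    - [0,[0,0,0.2],0]
    - [0,[0,0,0.2],0]
    - [0,[0,0,0.2],0]
    - [0,[0,0,0],0]
    - [0,[0,0,0],0]

```text
clock: 8.7
position: [0.5671, -0.2259, 0.1006]
ee_rot: [-0.698, 0.701, -0.102, 0.104]
contact_force: [-0.4, -3.1, 5.6]
width: 0.0003
```

The force is 5.6 N at about 6 mm depth, so the plunger followed the fingertips up: the pin is in the notch. I'll lift off.

Call:
arm_command:
  commands:
    - [0,[0,0,0.2],0]
    - [0,[0,0,0.2],0]
    - [0,[0,0,0.2],0]
    - [0,[0,0,0.2],0]
    - [0,[0,0,0.5],0]
    - [0,[0,0,1.0],0]
    - [0,[0,0,2.0],0]
    - [0,[0,0,3.0],0]
    - [0,[0,0,3.0],0]
    - [0,[0,0,2.0],0]

```text
clock: 9.7
position: [0.5668, -0.224, 0.2249]
ee_rot: [-0.699, 0.7, -0.102, 0.104]
contact_force: [0.9, -0.1, 1.3]
width: 0.0001
```

Call:
arm_command:
  commands:
    - [0,[-1,-2.5,0],0]
    - [0,[-1.5,-4,0],0]
    - [0,[-1.5,-4,0],0]
    - [0,[-1.5,-4,0],0]
    - [0,[-1.5,-4,0],0]
    - [0,[-1.5,-4,0],0]
    - [0,[-1,-2,0],0]
    - [0,[0,0,0],0]
    - [0,[0,0,0],0]
    - [0,[0,0,0],0]

```text
clock: 10.7
position: [0.4718, -0.4677, 0.2224]
ee_rot: [0.7, -0.699, 0.103, -0.103]
contact_force: [1.4, 0.6, -0.9]
width: -0.0002
```

Run:
```python
from h import *
S=grab('side','side5');T=grab('top','top5');T0=dict(np.load('pics/top0.npz'));S0=dict(np.load('pics/side0.npz'))
cv2.imwrite('pics/side5c.png',cv2.resize(S['pixels'][120:260,210:370,::-1],None,fx=4,fy=4,interpolation=cv2.INTER_CUBIC))
cv2.imwrite('pics/top5c.png',cv2.resize(T['pixels'][105:255,265:455,::-1],None,fx=4,fy=4,interpolation=cv2.INTER_CUBIC))
tgt=[.5667,-.225,.096]
for d,d0 in((T,T0),(S,S0)):
  for D,c in((d0,[.4858,-.087,.096]),(d,tgt)):
    u,v=map(int,pix(D,c));pts=[]
    for j in range(v-14,v+15):
        for i in range(u-20,u+21):
            if D['pixels'][j,i].max()<70:
                X=world(D,i,j)
                if .07<X[2]<.11 and np.hypot(*(X-c)[:2])<.032: pts.append(X)
    P=np.array(pts);print((u,v),len(P),P.mean(0).round(4),np.percentile(P[:,2],[50,90]).round(4))
    C=P.mean(0);print('ang',np.degrees(np.arctan2(C[1]+.0857,C[0]-.6455))%360)
```

```text
(355, 225) 330 [ 0.486  -0.0873  0.0906] [0.09   0.0959]
ang 180.59244705660328
(406, 196) 314 [ 0.5665 -0.2246  0.0907] [0.0904 0.0959]
ang 240.38320034672603
(336, 174) 230 [ 0.4857 -0.0848  0.0905] [0.09   0.0951]
ang 179.67479841212125
(312, 145) 180 [ 0.5659 -0.2237  0.0904] [0.0898 0.0947]
ang 240.0219634744094
```

View pics/side5c.png

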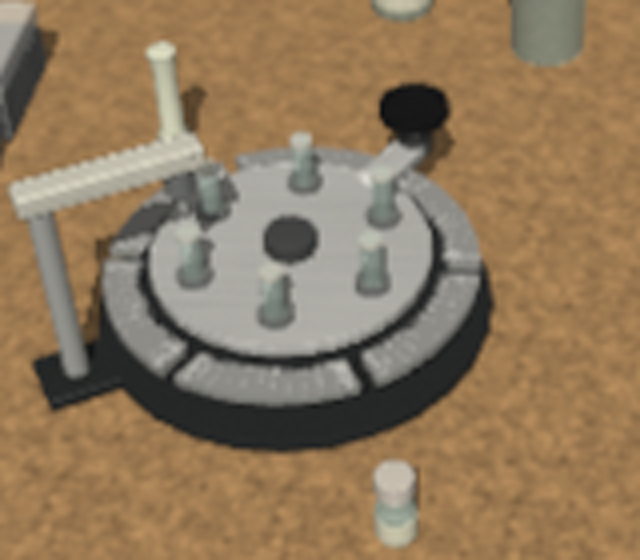

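View pics/top5c.png

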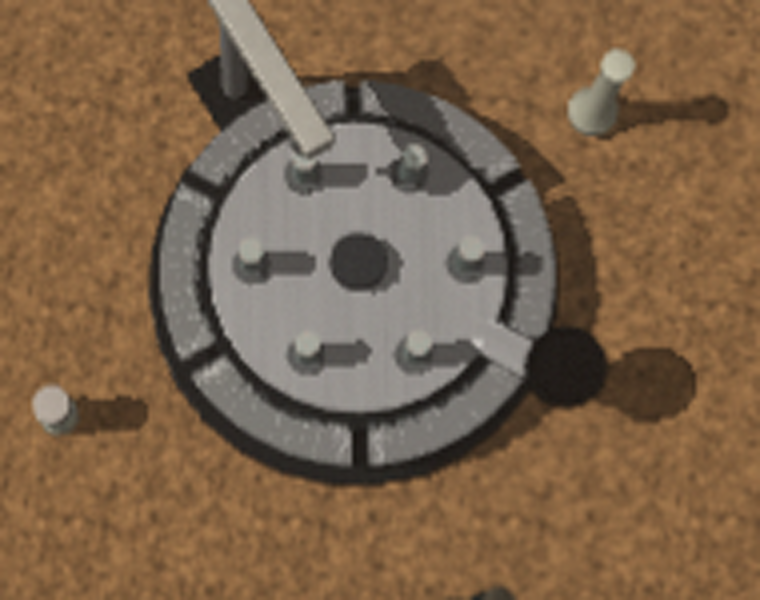

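The cup sits one notch on, at (565,366) in the top crop, with its floor back at 90 mm. The vial, pestle and tubes stand undisturbed, so I'm handing in.

```bash
python3 -c "
from rig import manip
print(manip.sign_off())"
```

```text
the job is handed in; nothing more can be done
None
```

The carousel is one notch further round anticlockwise, and the job is handed in at about 11 s of the 38 s allowed. With the gripper shut, I pressed the cup about 13 mm down and swung it round. I backed off about 1 mm to centre it, then let it up and moved the arm away.

- **Rotation:** the top camera gives a cup swing of 59.8° and the side camera 60.3°. The side camera is less sure, because its first cup reading was about 2–3 mm off the top camera's. The fingertip path before the back-off, about 60.5°, also agrees.
- **Plunger:** its force followed the fingertips up during release (5.6 N at 6 mm down), so the pin entered the notch. Afterwards the cup floor was back at 90 mm in both cameras. I did not push the platter to test the lock.
- **Surroundings:** in the final close-up pictures the tubes, vial and pestle stand as before. I did not compare the farther things on the bench with the first pictures, but the arm did not go down near them. Contact forces in the readings stayed under about 9 N.

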